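# Park the mill jar at the top of the draining gutter

## Robot

A 7-joint arm with a two-finger parallel gripper is mounted at the origin on the work surface. World frame = base frame: x ahead of the robot, y to its left, z up, the work surface at z = 0. Lengths are in m, angles in rad, forces in N, time in s.
With the tool pointing down it reaches from about 0.425 to 0.975 m from the base axis. Payload 16.7 kg.
Tool frame: the origin (TCP) lies between the finger pads; the fingertips stand 19 mm ahead of it and the grasp point (between the pads) is the TCP; z points along the fingers, y is the line along which they close (so a half turn about z gives the same grasp; the last joint's range is limited). The gripper opens to 85 mm and grips with 20 to 120 N. Pads are 22 mm wide; open, the fingers measure 114 mm over their backs; the gripper's body (76 mm by 85 mm) begins 54 mm behind the grasp point. The pads swing forward as they close: fully open they stand 13 mm farther back than shut.
Start: joints at [1.109, 0.426, 0.074, 1.606, -0.034, 1.111, -0.067], TCP at [0.207, -0.642, 0.25] pointing down, gripper open.
Joint ranges: [-2.85, 2.85], [-0.5, 2.14], [-1.23, 1.37], [0.21, 2.46], [-1.02, 4.16], [0.16, 2.05], [-2.73, 2.73]. Speed limits (rad/s): [1.89, 1.89, 2.39, 2.39, 3.01, 3.01, 3.01].

## Interface

Orientations are given as a 3x3 rotation matrix whose columns are the frame's x, y, z axes.
In Python, from cell import ctrl gives the robot as it stands.
- The arm moves only by the shell command python3 -m inch 'ROWS' [FORCE]. ROWS is JSON, a list of rows, each a list of 7 numbers: the shift along the tool's x, y, z in cm, then the turn, a rotation vector about the tool's x, y, z in rad, then the opening, from 0 (shut) to 1 (fully open). In form: [[dx, dy, dz, ax, ay, az, claw], ...]. A call has 1 to 20 rows; each row is the pose to reach, as a shift and turn from the pose commanded when the call began, along the tool's axes at that moment; what a row does not reach only later rows make up. A row lasts 1/12 s, in which the tool goes at most 41.7 mm and 7.16 degrees, less where a joint would pass 70% of its speed; a pose out of reach is approached as far as the arm can. A call with a gripper value outside its range is refused whole. The fingers move at their own pace and stop on an object; FORCE is the grip in N (left out, the last holds). Time passes only in rows, so rows that repeat a pose let the fingers close. It gives the time, the measured TCP pose, the force, the opening and the grip force at its end, in the units of the state.
- ctrl.get_state(): the state, without advancing time (a new reading comes with each control period).
- ctrl.capture(name): name is "side" or "top" or "wrist"; returns the picture (420x560x3 uint8, red, green, blue); there is no depth.
- ctrl.camera_info(name): a dict with "fx", "fy", "cx", "cy" (pixels), "k1" (the pictures are not rectified: a ray, as slopes to the right and down, at radius r is drawn at 1 + k1 r^2 times it, then the intrinsics apply), "world_from_camera" (4x4, takes a point from camera to world coordinates); the wrist camera has in their place "hand_eye" (4x4, takes a point from camera to tool coordinates, whose origin is the TCP and whose axes are the flange's). Camera axes: x right, y up, looking along -z (the intrinsics and any distortion apply to the point x, -y, -z); pixel columns grow to the right and rows downward; lengths in m; the calibration is good to about 2 mm. A picture is of the moment at which its call begins: read the wrist's pose just before it. camera_info takes no time and is no camera call.
- ctrl.hand_in(): hands the job in; it is judged then, once.
Trained networks look in the newest picture that a camera, given by its name, has taken for a name from the list of things; names that differ only in an ending like _2 or _b are one class to them, and where a whole thing is asked for, a point or a joint stands for the part that bears it (a point fixed in the world has none). Each returns a list of dicts, best first, with "confidence" (0 to 1); they miss things now and then, are a little off and sometimes report something else, mostly with a low value. They report only what shows in the picture. A call takes as long as a camera call. They do not tell look-alikes from the thing itself.
- ctrl.regions_of(camera, label): "region" (420x560 bool, what is visible of it) and "location" ([column, row] in pixels, amid what is visible of it).
The state is a dict: "time": time; "joint_pos": joint angles; "joint_vel": joint speeds; "joint_efforts": joint torques, N m; "ee_pos": TCP position; "eef_rot": TCP orientation; "force": force on the tool from outside, world axes, zero at the start; "wrist_torque": the same for the moment, N m; "opening": finger opening in m; "grasp_force": force on a finger pad.
Only numpy, scipy, OpenCV 4.12 (cv2) and the standard library are available. Lean on these libraries where they do the work, as an engineer would, in place of code of your own. Each camera call takes 0.05 s, during which the arm holds its last target. There are 200 camera calls.

## Task

The washed milling jar lies at the low end of the sloped draining gutter. With your fingertips push it gently up the gutter, over the red spring dog to the stop at the top, so that the dog springs up behind it and it cannot roll back; then leave it there. Keep it rolling on the gutter under control: do not lift it or let it run away, and leave the vase, the slip pot and the kiln prop where they stand.

Things in the scene. Friction and masses are not known exactly. Their poses are not given: they have to be found in the camera images.
- gutter: Steel draining channel, open on top, fixed. Origin: mid-width, on top of its floor, at the uphill face of the low stop (two tabs 12 mm high). x runs uphill along the floor (7 degree slope), y across, z square to the floor, up. Floor 134 mm wide between side walls 29 mm high, 3 mm thick, from x = -30 to 271 mm. A drip tray 36 mm high stands below the low end, to 125 mm beyond the origin
- top_stop (a point): Point on the downhill face of the black rubber buffer (90 mm wide, 16 to 56 mm above the floor) on the end plate (62 mm high) that closes the top of the gutter: gutter x = 271 mm, mid-width, 45 mm above the floor. A jar touching the stop has its centre 45 mm downhill of this point
- dog (a joint): Red one-way dog, 36 mm wide, 45 mm long, in mid-floor: a sprung flap hinged at its downhill end (gutter x = 145 mm), its uphill end 12 mm above the floor. 0 = fully up, 0.26 rad = pressed flush, against 3 to 4 N at its tip; it springs up by itself. The jar rolls over it uphill under a push of a few newtons at about the height of its axis; its upright uphill end catches the jar if it rolls back
- dog_catch (a point): Top edge of the dog's uphill end when the dog is up: gutter x = 188 mm, mid-width, 12 mm above the floor (a fixed point of the gutter). A jar resting against the dog has its centre 31 mm uphill of it; one touching the top stop, 38 mm uphill of it
- jar_center (a point): Middle of the milling jar's round body, on its axis: white porcelain cylinder, blue band, 90 mm diameter, 100 mm long, lying across the gutter (axis along gutter y), 0.65 to 0.95 kg; on its -y end a lid with clamp bar and brass nut adds 21 mm. Wet glaze, slippery (friction about 0.3); it rolls freely. At the start it rests on the floor and the low stop, its centre at gutter x = 31 mm, z = 45 mm
- vase: Grey unfired clay vase, 112 mm high, 68 mm at its widest, standing on the table. Origin at the centre of its foot. Leave alone
- slip_pot: Small red pot of slip, 58 mm high, 68 mm wide at the rim, with a brush leaning out to 56 mm from its axis and 100 mm up. Origin at the centre of its foot. Leave alone
- kiln_prop: Cream tube-shaped kiln prop standing on end, 75 mm high, 48 mm in diameter. Origin at the centre of its foot. Leave alone
Things that resemble listed ones, but are neither listed nor needed, are in the scene too. Leave any orange or pink look-alike of the part that bears jar_center alone.

How it is judged:
By the outcome, as a careful person would: the job done as asked, in the order asked, and still so for the second after the job is handed in, with the robot touching nothing.
It also fails if it takes over 38 s, if anything falls off the work surface, if the arm or the gripper's body presses on something with over 40 N, if the wrist force passes 120 N, or if a joint passes its speed limit or range.

## Working session

There is one attempt and no reset: what is moved stays moved. The work goes in short steps, Python scripts to look and compute and a shell command to move; the robot and the scene stay as the last step left them, time stands still between calls to the robot, and variables do not carry over. Pictures are saved under pics/ and viewed, at most 10 in all, crops included, and the job is handed in when it is done.

```bash
mkdir -p pics; ls
python3 - <<'E'
from cell import ctrl
import cv2,numpy as np
np.set_printoptions(precision=4,suppress=True)
s=ctrl.get_state();print(s['time'],s['ee_pos'],s['eef_rot'],s['opening'])
for n in('side','top'):
    i=ctrl.camera_info(n);print(n,i)
    cv2.imwrite(f'pics/{n}0.png',ctrl.capture(n)[:,:,::-1])
    for l in('jar_center','dog','gutter','vase','slip_pot','kiln_prop'):
        print(l,[(round(r['confidence'],2),np.round(r['location']),int(r['region'].sum())) for r in ctrl.regions_of(n,l)])
print(ctrl.camera_info('wrist'))
E
```

```text
pics
0.0 [ 0.2069 -0.6421  0.2496] [[ 0.9518  0.3068 -0.0005]
 [ 0.3068 -0.9518  0.0012]
 [-0.0001 -0.0013 -1.    ]] 0.0853709172678632
side {'fx': 448.7747046992589, 'fy': 448.7747046992589, 'cx': 281.5195596406955, 'cy': 208.62744118379103, 'k1': 0.0345105646950691, 'world_from_camera': array([[ 0.9503,  0.2339, -0.2057,  0.3184],
       [-0.3114,  0.7244, -0.615 , -0.6636],
       [ 0.0052,  0.6485,  0.7612,  0.7739],
       [ 0.    ,  0.    ,  0.    ,  1.    ]])}
jar_center [(0.9, array([273., 398.]), 3284), (0.88, array([391., 324.]), 3525), (0.85, array([274., 229.]), 2809), (0.67, array([157., 349.]), 3869)]
dog [(0.61, array([278., 185.]), 347)]
gutter [(0.64, array([280., 182.]), 7407), (0.5, array([274., 230.]), 2979), (0.3, array([361., 245.]), 1145)]
vase [(0.58, array([200., 175.]), 1113)]
slip_pot [(0.96, array([364., 245.]), 1110)]
kiln_prop [(0.75, array([361., 180.]), 738)]
top {'fx': 495.4677532186665, 'fy': 495.4677532186665, 'cx': 283.0804274401275, 'cy': 210.22019780925734, 'k1': -0.06529637820441417, 'world_from_camera': array([[-0.0447,  0.9787, -0.2002,  0.2889],
       [-0.999 , -0.0445,  0.0053, -0.1266],
       [-0.0037,  0.2002,  0.9797,  1.1885],
       [ 0.    ,  0.    ,  0.    ,  1.    ]])}
jar_center [(0.93, array([384., 166.]), 1923), (0.79, array([301., 229.]), 2069), (0.6, array([366., 338.]), 2064), (0.57, array([424., 269.]), 1893)]
dog [(0.62, array([244., 211.]), 346)]
gutter [(0.87, array([247., 208.]), 6805)]
vase [(0.59, array([198., 279.]), 705)]
slip_pot [(0.57, array([313., 161.]), 739)]
kiln_prop [(0.71, array([247., 137.]), 480)]
{'fx': 341.6565353212797, 'fy': 341.6565353212797, 'cx': 284.98238927935967, 'cy': 209.56945036403494, 'k1': -0.0653677234123872, 'hand_eye': array([[ 0.001 ,  0.9446,  0.3283,  0.0846],
       [ 1.    , -0.0009, -0.0005, -0.0009],
       [-0.0002,  0.3283, -0.9446, -0.1239],
       [ 0.    ,  0.    ,  0.    ,  1.    ]])}
```

View pics/side0.png

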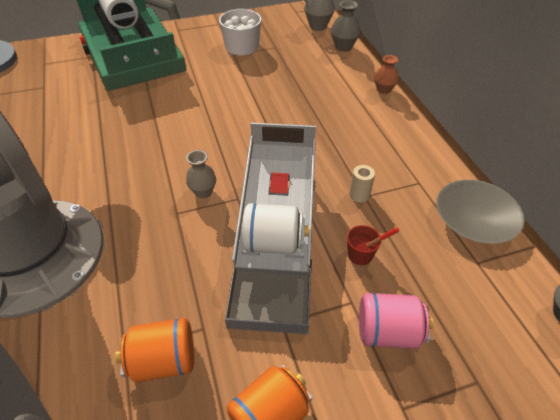

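View pics/top0.png

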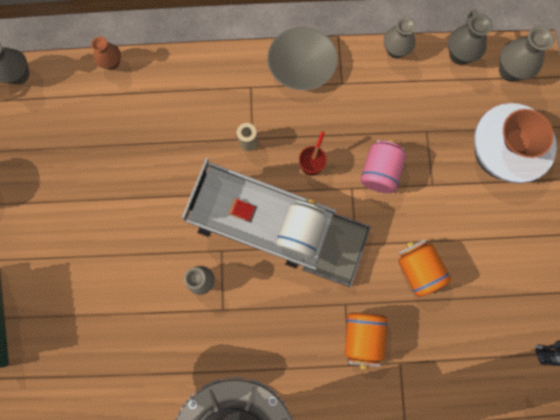

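Candidates for the jar (top view): white (301,229) in the gutter, pink (384,166), orange (424,269), orange (366,338). The white one with a blue band, lying in the gutter, matches the description. I'll check it in close crops, which also give me the gutter keypoints.

Run:
```python
import cv2
a=cv2.imread('pics/top0.png')[150:295,175:375];cv2.imwrite('pics/topc.png',cv2.resize(a,None,fx=4,fy=4,interpolation=cv2.INTER_CUBIC))
b=cv2.imread('pics/side0.png')[115:265,225:345];cv2.imwrite('pics/sidec.png',cv2.resize(b,None,fx=4,fy=4,interpolation=cv2.INTER_CUBIC))
```

```text
(no output)
```

View pics/topc.png

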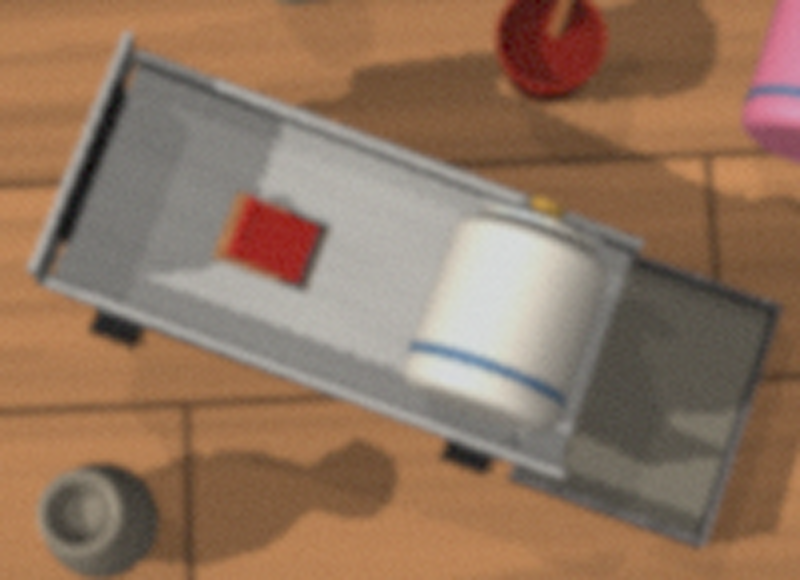

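View pics/sidec.png

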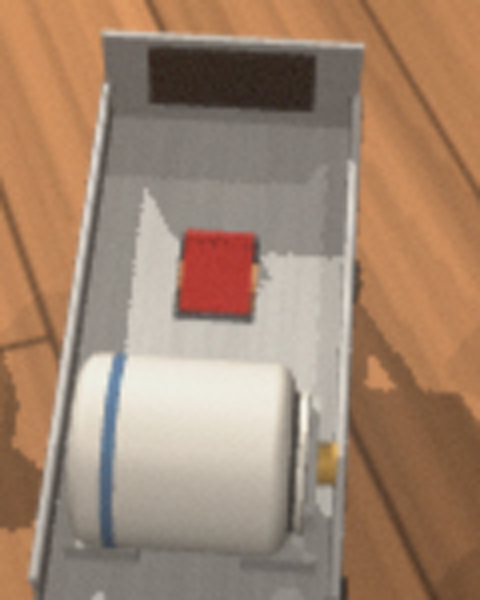

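The close crop confirms it: the white jar has a blue band on its +y end and a brass nut on its −y end, and it rests on the low stop at about top (301,229). The dog is up at about top (244,211). Next I'll fit the gutter pose.

```bash
cat > h.py <<'E'
from cell import ctrl
import numpy as np,cv2
from scipy.optimize import least_squares
from scipy.spatial.transform import Rotation as R
np.set_printoptions(precision=4,suppress=True)
def proj(n,P,T=None):
    i=ctrl.camera_info(n)
    W=i['world_from_camera'] if T is None else T@i['hand_eye']
    p=(np.atleast_2d(P)-W[:3,3])@W[:3,:3]
    u=np.c_[p[:,0],-p[:,1]]/-p[:,2:]
    u*=1+i['k1']*(u**2).sum(1,keepdims=True)
    return u*i['fx']+[i['cx'],i['cy']]
def rot(yaw): return R.from_euler('ZY',[yaw,-np.radians(7)]).as_matrix()
E
cat > fit.py <<'E'
from h import *
top=[(275,-70,62,130,38),(275,70,62,40,272),(-30,-68.5,29,640,243),(-30,68.5,29,562,472),(188,-18,12,247,200),(188,18,12,230,262),(145,-18,1,325,224),(145,18,1,302,285)]
side=[(275,70,62,105,33),(275,-70,62,362,45),(-30,68.5,29,37,580),(188,18,12,185,232),(188,-18,12,257,235),(145,18,1,180,312),(145,-18,1,253,316),(271,45,56,150,47),(271,-45,56,315,55),(271,-45,16,312,110),(271,45,16,148,100)]
A,B=np.array(top,float),np.array(side,float)
def res(q):
    f=lambda n,K,o:proj(n,K[:,:3]/1e3@rot(q[3]).T+q[:3])-(K[:,3:]/4+o)
    return np.r_[f('top',A,[174.6,149.6]),f('side',B,[224.6,114.6])].ravel()
s=least_squares(res,[0.4,-0.2,0.05,2.8],loss='soft_l1',diff_step=1e-5)
best=min((least_squares(res,[0.3,-0.2,0.05,y],loss='soft_l1') for y in np.arange(-3,3.1,.75)),key=lambda s:s.cost)
q=best.x;print(q,best.cost);print(res(q).reshape(-1,2).round(1).tolist())
np.save('q.npy',q)
Rg=rot(q[3]);print(Rg)
for n,p in dict(jar=(31,0,45),end=(226,0,45),catch=(188,0,12)).items(): print(n,Rg@np.array(p)/1e3+q[:3])
for l in('vase','slip_pot','kiln_prop'):
    P=[]
    c={'vase':(198,279),'slip_pot':(313,161),'kiln_prop':(247,137)}[l]; c2={'vase':(200,175),'slip_pot':(364,245),'kiln_prop':(361,180)}[l]
    p=least_squares(lambda x:np.r_[proj('top',x)[0]-c,proj('side',x)[0]-c2],[.3,-.2,.05]).x;print(l,p,'in gutter',(p-q[:3])@Rg)
E
python3 fit.py
```

```text
[ 0.4574 -0.1951  0.0671  1.1846] 13.83318398380356
[[1.2, -1.4], [-0.3, -0.1], [1.2, -0.5], [1.2, -0.4], [0.7, -1.6], [-0.7, -2.3], [-1.1, -0.1], [-0.9, -0.7], [-1.5, 1.0], [0.1, 1.2], [-0.7, -0.6], [0.1, -0.7], [-0.9, -0.6], [-0.3, -1.2], [-1.3, -1.2], [-1.1, 1.4], [-0.2, 1.5], [-0.1, 0.4], [0.2, 0.9]]
[[ 0.3738 -0.9264 -0.0459]
 [ 0.9195  0.3766 -0.1129]
 [ 0.1219  0.      0.9925]]
jar [ 0.4669 -0.1716  0.1155]
end [0.5398 0.0077 0.1393]
catch [ 0.5271 -0.0235  0.1019]
vase [0.3696 0.0682 0.0543] in gutter [ 0.2077  0.1805 -0.0383]
slip_pot [ 0.6444 -0.2111  0.0372] in gutter [ 0.0515 -0.1793 -0.0364]
kiln_prop [ 0.708  -0.0539  0.0505] in gutter [ 0.2215 -0.179  -0.0438]
```

```bash
cat > go.py <<'E'
from h import *
import sys
q=np.load('q.npy');G=rot(q[3]);s=ctrl.get_state();E=np.array(s['eef_rot']);p=np.array(s['ee_pos'])
T=G@np.diag([1,-1,-1.])
print('t',s['time'],'tcp in gutter mm',(p-q[:3])@G*1e3,'force in gutter',np.array(s['force'])@G,'open',s['opening'])
print('rotvec',R.from_matrix(E.T@T).as_rotvec())
for a in sys.argv[1:]:
    t=G@np.array(eval(a))/1e3+q[:3];print(a,'world',t,'shift cm',E.T@(t-p)*100)
E
python3 go.py "(-60,0,140)" "(-50,0,52)"
```

```text
t 0.7 tcp in gutter mm [-482.5745   63.3777  243.8708] force in gutter [ 0.7745 -0.2302  0.7806] open 0.08506313850451454
rotvec [ 0.0533  0.1142 -0.8718]
(-60,0,140) world [ 0.4285 -0.266   0.1987] shift cm [ 32.6223 -29.0325   5.1628]
(-50,0,52) world [ 0.4363 -0.2469  0.1126] shift cm [ 33.9488 -30.6142  13.7755]
```

```bash
python3 -m inch '[[16,-14,2,0.025,0.055,-0.43,0.6],[16,-14,2,0.025,0.055,-0.43,0.6],[16,-14,2,0.025,0.055,-0.43,0.6],[16,-14,2,0.025,0.055,-0.43,0.6],[16,-14,2,0.025,0.055,-0.43,0.6],[32.6,-29,5.2,0.053,0.114,-0.872,0.6],[32.6,-29,5.2,0.053,0.114,-0.872,0.6],[32.6,-29,5.2,0.053,0.114,-0.872,0.6],[32.6,-29,5.2,0.053,0.114,-0.872,0.6],[32.6,-29,5.2,0.053,0.114,-0.872,0.6],[32.6,-29,5.2,0.053,0.114,-0.872,0.6],[32.6,-29,5.2,0.053,0.114,-0.872,0.6],[32.6,-29,5.2,0.053,0.114,-0.872,0.6],[32.6,-29,5.2,0.053,0.114,-0.872,0.6],[32.6,-29,5.2,0.053,0.114,-0.872,0.6],[32.6,-29,5.2,0.053,0.114,-0.872,0.6]]'
python3 go.py "(-60,0,140)" "(-50,0,52)"
python3 - <<'E'
from h import *
s=ctrl.get_state();im=ctrl.capture('wrist')[:,:,::-1].copy()
q=np.load('q.npy');G=rot(q[3]);T=np.eye(4);T[:3,:3]=s['eef_rot'];T[:3,3]=s['ee_pos']
for p in [(275,70,62),(275,-70,62),(-30,68.5,29),(-30,-68.5,29),(188,18,12),(188,-18,12),(145,18,1),(145,-18,1),(31,50,90),(31,-50,90),(-40,25,33),(-40,-25,33)]:
    u=proj('wrist',G@np.array(p)/1e3+q[:3],T)[0]
    if abs(u).max()<2000: cv2.drawMarker(im,tuple(int(v) for v in u.round()),(0,255,0),0,9,1)
cv2.imwrite('pics/w1.png',im)
E
```

```text
time: 2.03
ee_pos: [0.4279, -0.2675, 0.1984]
eef_rot: [[0.375, 0.926, 0.046], [0.919, -0.378, 0.112], [0.121, 0.0, -0.993]]
force: [0.9, -0.1, 0.7]
opening: 0.051
grasp_force: 0.0
t 2.0333 tcp in gutter mm [-61.5583  -0.0086 139.9114] force in gutter [ 0.3823 -0.87    0.6637] open 0.05099811663528622
rotvec [ 0.0005  0.0006 -0.0016]
(-60,0,140) world [ 0.4285 -0.266   0.1987] shift cm [ 0.1558 -0.0011 -0.009 ]
(-50,0,52) world [ 0.4363 -0.2469  0.1126] shift cm [ 1.1612 -0.0072  8.7904]
```

View pics/w1.png

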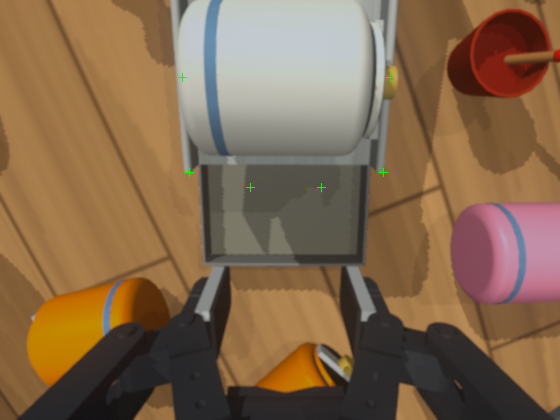

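The wrist view shows the overlay landing on the gutter ends (189,172)/(383,172). The jar body spans columns 178–372, so its centre is about 4–5 mm towards +y. The fingers are clear of it, so I'll descend behind the jar.

```bash
python3 -m inch '[[0.6,-0.4,3,0,0,0,0.6],[1.1,-0.4,6,0,0,0,0.6],[1.1,-0.4,8.8,0,0,0,0.6],[1.1,-0.4,8.8,0,0,0,0.6],[1.5,-0.4,8.8,0,0,0,0.6],[1.9,-0.4,8.8,0,0,0,0.6],[2.2,-0.4,8.8,0,0,0,0.6],[2.5,-0.4,8.8,0,0,0,0.6],[2.7,-0.4,8.8,0,0,0,0.6],[2.9,-0.4,8.8,0,0,0,0.6],[3.1,-0.4,8.8,0,0,0,0.6],[3.3,-0.4,8.8,0,0,0,0.6],[3.5,-0.4,8.8,0,0,0,0.6],[3.7,-0.4,8.8,0,0,0,0.6]]'
python3 go.py
```

```text
time: 3.25
ee_pos: [0.4426, -0.2212, 0.1156]
eef_rot: [[0.374, 0.926, 0.046], [0.919, -0.377, 0.112], [0.121, 0.0, -0.993]]
force: [0.2, -2.4, 1.3]
opening: 0.0511
grasp_force: 1.2
t 3.25 tcp in gutter mm [-23.6213   3.8691  51.7653] force in gutter [-2.0221 -1.0822  1.5141] open 0.0510542743684933
rotvec [ 0.0004  0.0006 -0.0002]
```

Contact has started, with the force along the gutter at about −2 N. I'll roll it uphill slowly.

```bash
python3 -m inch '[[0.2,0,0,0,0,0,0.6],[0.4,0,0,0,0,0,0.6],[0.6,0,0,0,0,0,0.6],[0.9,0,0,0,0,0,0.6],[1.2,0,0,0,0,0,0.6],[1.5,0,0,0,0,0,0.6],[1.8,0,0,0,0,0,0.6],[2.1,0,0,0,0,0,0.6],[2.4,0,0,0,0,0,0.6],[2.7,0,0,0,0,0,0.6],[3.0,0,0,0,0,0,0.6],[3.3,0,0,0,0,0,0.6],[3.6,0,0,0,0,0,0.6],[3.9,0,0,0,0,0,0.6],[4.2,0,0,0,0,0,0.6],[4.5,0,0,0,0,0,0.6],[4.8,0,0,0,0,0,0.6],[5.1,0,0,0,0,0,0.6],[5.4,0,0,0,0,0,0.6],[5.6,0,0,0,0,0,0.6]]'
python3 go.py
python3 - <<'E'
from h import *
a=ctrl.capture('top')[140:300,170:380,::-1];b=ctrl.capture('side')[100:340,215:350,::-1]
a=cv2.resize(a,None,fx=2,fy=2);b=cv2.resize(b,None,fx=2,fy=2)
c=np.zeros((480,700,3),np.uint8);c[:320,:420]=a;c[:,425:695]=b;cv2.imwrite('pics/m1.png',c)
E
```

```text
time: 4.92
ee_pos: [0.4636, -0.169, 0.1223]
eef_rot: [[0.373, 0.927, 0.046], [0.92, -0.376, 0.113], [0.122, 0.0, -0.993]]
force: [-1.1, -1.6, 1.5]
opening: 0.0515
grasp_force: 0.9
t 4.9167 tcp in gutter mm [33.0116  4.0087 51.6205] force in gutter [-1.6748  0.4532  1.7267] open 0.05149281596579525
rotvec [0.0001 0.0002 0.0005]
```

View pics/m1.png

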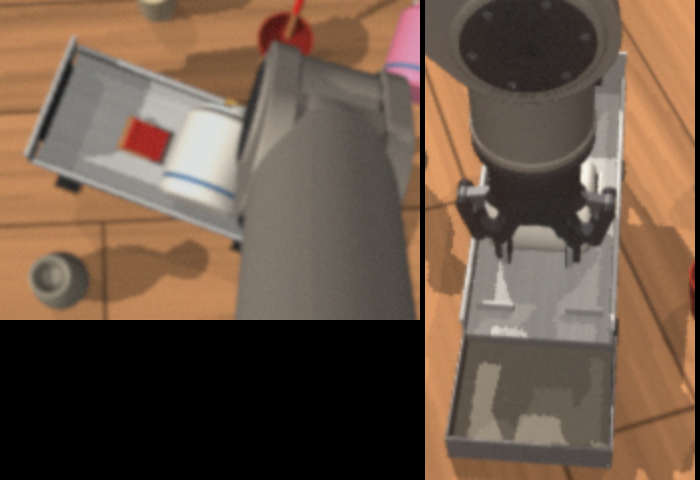

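The jar is rolling squarely against both fingertips, with its uphill edge at about (165,175) in the left crop, just short of the dog. I'll continue.

```bash
python3 -m inch '[[0.2,0,0,0,0,0,0.6],[0.4,0,0,0,0,0,0.6],[0.7,0,0,0,0,0,0.6],[1.0,0,0,0,0,0,0.6],[1.3,0,0,0,0,0,0.6],[1.6,0,0,0,0,0,0.6],[1.9,0,0,0,0,0,0.6],[2.2,0,0,0,0,0,0.6],[2.5,0,0,0,0,0,0.6],[2.8,0,0,0,0,0,0.6],[3.1,0,0,0,0,0,0.6],[3.4,0,0,0,0,0,0.6],[3.7,0,0,0,0,0,0.6],[4.0,0,0,0,0,0,0.6],[4.3,0,0,0,0,0,0.6],[4.6,0,0,0,0,0,0.6],[4.9,0,0,0,0,0,0.6],[5.2,0,0,0,0,0,0.6],[5.4,0,0,0,0,0,0.6],[5.6,0,0,0,0,0,0.6]]'
python3 go.py
python3 -m inch '[[0.2,0,0,0,0,0,0.6],[0.4,0,0,0,0,0,0.6],[0.6,0,0,0,0,0,0.6],[0.8,0,0,0,0,0,0.6],[1.0,0,0,0,0,0,0.6],[1.2,0,0,0,0,0,0.6],[1.4,0,0,0,0,0,0.6],[1.6,0,0,0,0,0,0.6],[1.8,0,0,0,0,0,0.6],[2.0,0,0,0,0,0,0.6],[2.2,0,0,0,0,0,0.6],[2.4,0,0,0,0,0,0.6],[2.6,0,0,0,0,0,0.6],[2.8,0,0,0,0,0,0.6],[3.0,0,0,0,0,0,0.6]]'
python3 go.py
python3 - <<'E'
from h import *
a=ctrl.capture('top')[140:300,170:380,::-1];b=ctrl.capture('side')[100:340,215:350,::-1]
a=cv2.resize(a,None,fx=2,fy=2);b=cv2.resize(b,None,fx=2,fy=2)
c=np.zeros((480,700,3),np.uint8);c[:320,:420]=a;c[:,425:695]=b;cv2.imwrite('pics/m2.png',c)
E
```

```text
time: 6.68
ee_pos: [0.4842, -0.1188, 0.1292]
eef_rot: [[0.374, 0.926, 0.046], [0.919, -0.377, 0.111], [0.12, 0.0, -0.993]]
force: [-2.8, -8.0, 3.6]
opening: 0.0515
grasp_force: 4.2
t 6.6833 tcp in gutter mm [87.7581  3.8619 51.7848] force in gutter [-7.9804 -0.3895  4.6298] open 0.051526997988119896
rotvec [ 0.0004  0.0014 -0.0006]
time: 7.93
ee_pos: [0.4957, -0.0902, 0.1328]
eef_rot: [[0.374, 0.926, 0.046], [0.92, -0.376, 0.113], [0.122, 0.0, -0.993]]
force: [-0.5, -2.6, 0.5]
opening: 0.051
grasp_force: 1.3
t 7.9333 tcp in gutter mm [118.7308   4.0213  51.6149] force in gutter [-2.5153 -0.5221  0.8066] open 0.051044804211988315
rotvec [0.0001 0.0003 0.0002]
```

View pics/m2.png

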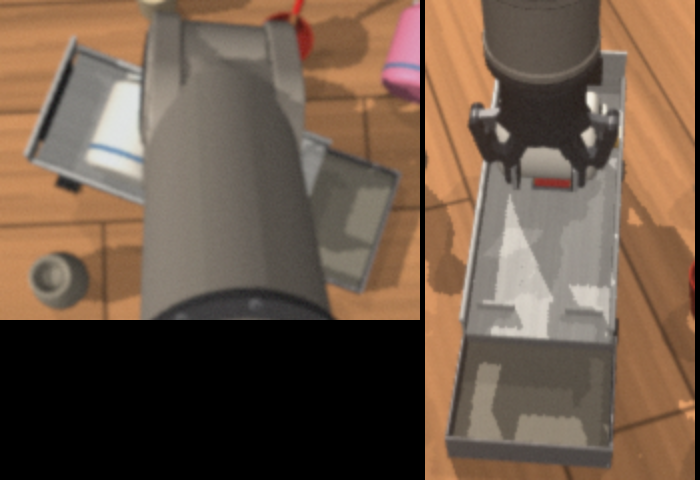

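The jar is on the pressed dog at gutter x of about 174 mm. The dog shows red below it at (552,183), and the jar is still straight. I'll continue to just short of the stop.

```bash
python3 -m inch '[[0.2,0,0,0,0,0,0.6],[0.4,0,0,0,0,0,0.6],[0.6,0,0,0,0,0,0.6],[0.8,0,0,0,0,0,0.6],[1.1,0,0,0,0,0,0.6],[1.4,0,0,0,0,0,0.6],[1.7,0,0,0,0,0,0.6],[2.0,0,0,0,0,0,0.6],[2.3,0,0,0,0,0,0.6],[2.6,0,0,0,0,0,0.6],[2.9,0,0,0,0,0,0.6],[3.2,0,0,0,0,0,0.6],[3.5,0,0,0,0,0,0.6],[3.7,0,0,0,0,0,0.6],[3.9,0,0,0,0,0,0.6],[4.1,0,0,0,0,0,0.6],[4.3,0,0,0,0,0,0.6],[4.5,0,0,0,0,0,0.6],[4.6,0,0,0,0,0,0.6],[4.6,0,0,0,0,0,0.6]]'
python3 go.py
python3 -m inch '[[0.1,0,0,0,0,0,0.6],[0.2,0,0,0,0,0,0.6],[0.3,0,0,0,0,0,0.6],[0.3,0,0,0,0,0,0.6]]'
python3 go.py
```

```text
time: 9.7
ee_pos: [0.5129, -0.048, 0.1384]
eef_rot: [[0.374, 0.926, 0.046], [0.92, -0.376, 0.112], [0.122, 0.0, -0.993]]
force: [0.6, -1.7, -0.3]
opening: 0.0516
grasp_force: 0.4
t 9.7 tcp in gutter mm [164.6559   3.9721  51.6168] force in gutter [-1.4006 -1.1794 -0.0976] open 0.05160210623208597
rotvec [0.0002 0.0004 0.0003]
time: 10.03
ee_pos: [0.514, -0.0452, 0.1387]
eef_rot: [[0.374, 0.926, 0.046], [0.92, -0.376, 0.113], [0.122, 0.0, -0.993]]
force: [0.1, -1.3, 1.0]
opening: 0.0511
grasp_force: 0.8
t 10.0333 tcp in gutter mm [167.7055   4.0009  51.6109] force in gutter [-1.0264 -0.6239  1.1747] open 0.05112224125332299
rotvec [0.0002 0.0002 0.0003]
```

```bash
python3 -m inch '[[0.05,0,0,0,0,0,0.6],[0.1,0,0,0,0,0,0.6],[0.15,0,0,0,0,0,0.6],[0.2,0,0,0,0,0,0.6],[0.2,0,0,0,0,0,0.6]]' | grep force
python3 go.py|head -1
python3 -m inch '[[0.05,0,0,0,0,0,0.6],[0.1,0,0,0,0,0,0.6],[0.15,0,0,0,0,0,0.6],[0.15,0,0,0,0,0,0.6]]' | grep force
python3 go.py|head -1
python3 - <<'E'
from h import *
a=ctrl.capture('top')[140:300,170:380,::-1];b=ctrl.capture('side')[100:340,215:350,::-1]
a=cv2.resize(a,None,fx=2,fy=2);b=cv2.resize(b,None,fx=2,fy=2)
c=np.zeros((480,700,3),np.uint8);c[:320,:420]=a;c[:,425:695]=b;cv2.imwrite('pics/m3.png',c)
E
```

```text
force: [-1.9, -5.3, 1.8]
grasp_force: 2.9
t 10.45 tcp in gutter mm [168.9237   3.9853  51.6096] force in gutter [-5.3351 -0.2701  2.4826] open 0.05117916054297639
force: [-5.2, -12.9, 3.5]
grasp_force: 6.6
t 10.7833 tcp in gutter mm [169.1626   4.0886  51.5876] force in gutter [-13.3734  -0.0888   5.1724] open 0.05115378481053691
```

View pics/m3.png

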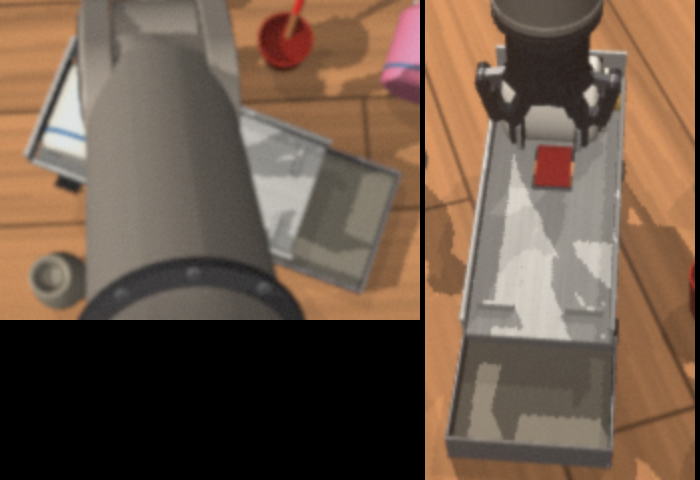

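The force rose to 13 N at TCP 169, so the jar is at the stop, and the dog is up behind it (red flap at (554,167)). I'll back off slowly so it settles on the dog, then rise.

```bash
python3 -m inch '[[-0.1,0,0,0,0,0,0.6],[-0.2,0,0,0,0,0,0.6],[-0.3,0,0,0,0,0,0.6],[-0.4,0,0,0,0,0,0.6],[-0.5,0,0,0,0,0,0.6],[-0.6,0,0,0,0,0,0.6],[-0.7,0,0,0,0,0,0.6],[-0.8,0,0,0,0,0,0.6],[-0.9,0,0,0,0,0,0.6],[-1.0,0,0,0,0,0,0.6],[-1.1,0,0,0,0,0,0.6],[-1.2,0,0,0,0,0,0.6],[-1.4,0,0,0,0,0,0.6],[-1.7,0,0,0,0,0,0.6],[-2.0,0,0,0,0,0,0.6],[-2.5,0,0,0,0,0,0.6],[-3.0,0,0,0,0,0,0.6],[-3.5,0,0,0,0,0,0.6],[-4.0,0,0,0,0,0,0.6],[-4.0,0,0,0,0,0,0.6]]'
python3 go.py
python3 -m inch '[[0,0,-2,0,0,0,0.6],[0,0,-4,0,0,0,0.6],[0,0,-7,0,0,0,0.6],[-2,0,-10,0,0,0,0.6],[-5,0,-12,0,0,0,0.6],[-8,0,-13,0,0,0,0.6],[-11,0,-13,0,0,0,0.6],[-14,0,-13,0,0,0,0.6],[-14,0,-13,0,0,0,0.6],[-14,0,-13,0,0,0,0.6]]'
python3 go.py
python3 - <<'E'
from h import *
a=ctrl.capture('top')[140:300,170:380,::-1];b=ctrl.capture('side')[100:340,215:350,::-1]
w=ctrl.capture('wrist')[:,:,::-1]
a=cv2.resize(a,None,fx=2,fy=2);b=cv2.resize(b,None,fx=2,fy=2)
c=np.zeros((600,700,3),np.uint8);c[:320,:420]=a;c[:480,425:695]=b;c[325:595,:360]=cv2.resize(w,(360,270));cv2.imwrite('pics/m4.png',c)
E
```

```text
time: 12.55
ee_pos: [0.4998, -0.0801, 0.1341]
eef_rot: [[0.375, 0.926, 0.046], [0.919, -0.378, 0.112], [0.121, -0.0, -0.993]]
force: [-0.3, 0.3, -0.4]
opening: 0.0513
grasp_force: 0.0
t 12.55 tcp in gutter mm [129.662    4.0092  51.5876] force in gutter [ 0.1197  0.4265 -0.443 ] open 0.05128189945937155
rotvec [ 0.      0.0008 -0.0011]
time: 13.38
ee_pos: [0.4413, -0.2235, 0.2461]
eef_rot: [[0.376, 0.925, 0.046], [0.918, -0.379, 0.112], [0.121, -0.0, -0.993]]
force: [-0.2, 0.9, -1.0]
opening: 0.0514
grasp_force: 0.0
t 13.3833 tcp in gutter mm [-10.3464   4.154  181.6487] force in gutter [ 0.59    0.5284 -1.1031] open 0.05138627478795251
rotvec [ 0.0001  0.0004 -0.0029]
```

View pics/m4.png

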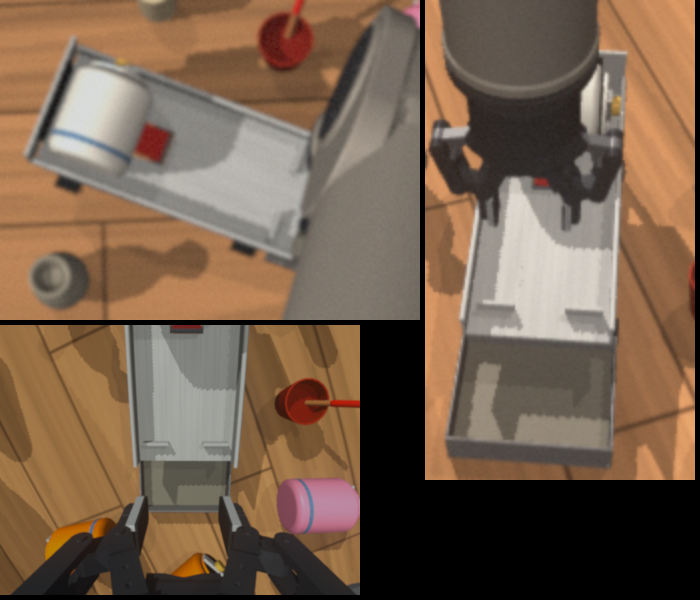

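The jar sits at the top stop at about (97,120), with the red dog up behind it at (152,143). It has held for more than 2 s with the robot clear, and the vase and slip pot look unmoved. Handing in.

```bash
python3 -c "from cell import ctrl;print(ctrl.hand_in())"
```

```text
the job is handed in; nothing more can be done
None
```

I pushed the white jar up the gutter over the dog to the top stop. The dog sprang up behind it, the jar held there for about 2 s with the robot clear, and I handed the job in at about 13.5 s of the 38 s limit.

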